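# Sort the clay specimens and mark the tray

## Task

Sort the clay specimens on the bench by shape: lay every rectangular block flat on the floor of the long tray's large compartment, and put every hexagonal piece on the floor of the shorter grey tray, none on top of another. Only when all are sorted, lift the marker stand off its hook and stand it upright in the small end bay of the long tray. Leave the pebble, the meter, the tweezers and the glass dish where they are.

Things in the scene. Friction and masses are not known exactly. Their poses are not given: they have to be found in the camera images.
- block1: rectangular block of brown fired clay, 100 x 46 x 50 mm (its own x, y, z), about 0.4 kg, lying with x and y level; one of two or three on the bench (absent if None). Origin at the centre of the solid, 25 mm above its underside
- block2: rectangular block of brown fired clay, 100 x 46 x 50 mm (its own x, y, z), about 0.4 kg, lying with x and y level; one of two or three on the bench (absent if None). Origin at the centre of the solid, 25 mm above its underside
- block3: rectangular block of brown fired clay, 100 x 46 x 50 mm (its own x, y, z), about 0.4 kg, lying with x and y level; one of two or three on the bench (absent if None). Origin at the centre of the solid, 25 mm above its underside
- hex1: hexagonal prism of the same brown fired clay as the blocks, 56 mm across flats (65 mm across corners), 50 mm tall, 0.25 kg; one of three or four (absent if None). Origin at the centre of the solid, 25 mm above its underside, z up; its flats face along its own x axis, both ways, and 60 degrees round from there
- hex2: hexagonal prism of the same brown fired clay as the blocks, 56 mm across flats (65 mm across corners), 50 mm tall, 0.25 kg; one of three or four (absent if None). Origin at the centre of the solid, 25 mm above its underside, z up; its flats face along its own x axis, both ways, and 60 degrees round from there
- hex3: hexagonal prism of the same brown fired clay as the blocks, 56 mm across flats (65 mm across corners), 50 mm tall, 0.25 kg; one of three or four (absent if None). Origin at the centre of the solid, 25 mm above its underside, z up; its flats face along its own x axis, both ways, and 60 degrees round from there
- hex4: hexagonal prism of the same brown fired clay as the blocks, 56 mm across flats (65 mm across corners), 50 mm tall, 0.25 kg; one of three or four (absent if None). Origin at the centre of the solid, 25 mm above its underside, z up; its flats face along its own x axis, both ways, and 60 degrees round from there
- tray: long low steel tray fixed to the bench, 150 (x) x 340 (y) x 25 mm high outside, walls 5 mm, floor 4 mm; a 25 mm high cross divider at y = 75 to 80 mm parts it into a large compartment (inside 140 x 240 mm, y -165 to 75 mm) and a small end bay (inside 140 x 85 mm, y 80 to 165 mm). Origin at the centre of its underside
- tray_blocks (a point): middle of the floor surface of the tray's large compartment
- tray_bay (a point): middle of the floor surface of the tray's small end bay
- bin: shorter undivided grey plastic tray fixed to the bench, 140 mm (x) x 290 mm (y) x 25 mm high outside, walls 5 mm, floor about 5 mm. Origin at the centre of its underside
- stand: fixed steel hook stand: an upright post 157 mm high on a small foot (75 mm square); from it a round bar, 8 mm thick, its axis 151 mm above the bench, runs 90 mm level along the stand's own -x and ends in a tip turned up. Origin at the foot of the post on the bench
- hook_tip (a point): end of the turned-up hook tip, 92 mm along -x from the post, 164 mm above the bench (top of the tip 168 mm); the marker must rise at least 14 mm and at most 25 mm to pass it
- marker: aluminium marker stand, 153 mm tall, 0.3 kg: heavy black foot 60 x 60 x 12 mm under an upright plate 10 mm thick (its x), 56 mm wide (its y). The hook's bar passes along x through a window in the plate, 32 mm wide, 85 to 120 mm above the underside. It hangs with its underside 35 mm above the bench, about 55 mm from the post. Origin at the centre of its underside, z up
- marker_grip (a point): middle of the marker's solid top strip, 136.5 mm above its underside; the strip is solid from 120 to 153 mm, 10 mm thick, and is the place to pinch it
- pebble: rough grey pebble, 72 mm across, 41 mm high, lying among the clay pieces; bystander. Origin under its centre
- meter: black hand-held meter, 60 x 120 x 32 mm, beyond the trays; bystander. Origin under its centre
- tweezers: steel tweezers, 140 mm long, lying; bystander. Origin under the middle
- dish: flat glass dish, 90 mm across, 16 mm high; bystander. Origin under its centre
- gauge: grey bench read-out box fixed to the bench, 100 x 110 x 57 mm, on the side away from the hook stand; bystander. Origin under its centre
There are look-alikes about, which are no part of the job. Leave any red or yellow look-alike of the block2 alone. Leave any purple look-alike of the block1 alone.

How it is judged:
On the way, in this order (a step that is already met when the one before it is completed fails the run):
1. every block lies in the long tray's large compartment and every hexagonal piece in the grey tray, none on top of another (x of block1 in the frame of tray between -0.06 and 0.06 m and y of block1 in the frame of tray between -0.152 and 0.062 m and z of each of block1, block2, block3 in the frame of tray below 0.045 m and linear speed of each of block1, block2, block3, hex1, hex2, hex3, hex4 below 0.05 m/s and x of block2 in the frame of tray between -0.06 and 0.06 m and y of block2 in the frame of tray between -0.152 and 0.062 m and x of block3 in the frame of tray between -0.06 and 0.06 m and y of block3 in the frame of tray between -0.152 and 0.062 m and x of hex1 in the frame of bin between -0.055 and 0.055 m and y of hex1 in the frame of bin between -0.13 and 0.13 m and z of each of hex1, hex2, hex3, hex4 in the frame of bin below 0.045 m and x of hex2 in the frame of bin between -0.055 and 0.055 m and y of hex2 in the frame of bin between -0.13 and 0.13 m and x of hex3 in the frame of bin between -0.055 and 0.055 m and y of hex3 in the frame of bin between -0.13 and 0.13 m and x of hex4 in the frame of bin between -0.055 and 0.055 m and y of hex4 in the frame of bin between -0.13 and 0.13 m), for 0.2 s.
2. the marker has been lifted off its hook ((x of marker_grip in the frame of stand below -0.105 m or z of marker_grip in the frame of stand above 0.215 m or y of marker_grip in the frame of stand above 0.1 m or y of marker_grip in the frame of stand below -0.1 m)), for 0.1 s.
At the end, for the whole second after the job is handed in: All blocks in the long tray's large compartment, all hexagonal pieces in the grey tray (centres inside the walls, under 45 mm above the tray's underside: not stacked, not on end); the marker stands in the end bay (underside under 12 mm, tilt under 0.1 rad); all at rest (all of step 1 and x of marker in the frame of tray between -0.05 and 0.05 m and y of marker in the frame of tray between 0.085 and 0.16 m and z of marker in the frame of tray below 0.012 m and angle between marker's own z axis and vertical below 0.1 rad and linear speed of marker below 0.02 m/s); the robot touches nothing.
It fails at once if the pebble, meter, tweezers or glass dish is moved more than 50 mm (distance of any of pebble, meter, tweezers, dish from where it was at the start of the episode above 0.05 m).
Of block1, block2, block3 only 2 to 3 are there at a start; the rules pass over those that are not, and their reading is None.
Of hex1, hex2, hex3, hex4 only 3 to 4 are there at a start; the rules pass over those that are not, and their reading is None.
At some moment in a run one of block1, block2, block3, hex1, hex2, hex3, hex4 may be knocked a few centimetres aside while the robot is not near it.
Once in a run the grip may slacken for a moment while it holds something.
It also fails if it takes over 210 s, if anything falls off the work surface, if the arm or the gripper's body presses on something with over 40 N, if the wrist force passes 120 N, or if a joint passes its speed limit or range.

## Robot

A 7-joint arm with a two-finger parallel gripper is mounted at the origin on the work surface. World frame = base frame: x ahead of the robot, y to its left, z up, the work surface at z = 0. Lengths are in m, angles in rad, forces in N, time in s.
With the tool pointing down it reaches from about 0.425 to 0.8 m from the base axis. Payload 8.3 kg.
Tool frame: the origin (TCP) lies at the very end of the fingers, on their centre line; the grasp point (between the pads) lies r.grasp_offset behind it (r.grasp_offset is the distance from the TCP to the grasp point, in m); z points along the fingers, y is the line along which they close (so a half turn about z gives the same grasp; the last joint's range is limited). The gripper opens to 85 mm and grips with 20 to 120 N. Pads are 22 mm wide; open, the fingers measure 114 mm over their backs; the gripper's body (76 mm by 85 mm) begins 54 mm behind the grasp point. The pads swing forward as they close: fully open they stand 13 mm farther back than shut.
Start: joints at [-0.063, 0.383, 0.016, 1.37, -0.006, 1.388, -0.046], TCP at [0.625, 0, 0.192] pointing down, gripper open.
Joint ranges: [-2.95, 2.95], [-0.25, 2.06], [-1.52, 1.56], [0.18, 2.33], [-1.44, 4.58], [0.02, 2.06], [-3.01, 3.01]. Speed limits (rad/s): [2.39, 2.39, 3.01, 3.01, 3.14, 3.14, 3.14].

## Interface

Orientations are given as a rotation vector (axis times angle).
In Python, from station import r, cams, ticket, models gives the robot as it stands. Calls block until the motion is done:
- r.reach(position, orientation): joint-space move of the TCP to a pose.
- r.move_linear(position, attitude=None, v=0.15): straight line of the TCP; attitude=None keeps the orientation; v is the mean speed in m/s.
- r.set_joints(angles): joint-space move.
- r.command_gripper(opening, f_grip=None): opening from 0.0 (shut) to 1.0 (fully open); f_grip is the grip in N (None keeps the last); returns when the fingers have stopped.
- r.dwell(seconds).
- r.solve_ik(position, orientation): joint angles nearest the present ones, or None.
- r.read_state(): the state.
- cams.read_camera(name): name is "scene" or "side" or "wrist"; returns a dict with "frame" (420x560x3 uint8, blue, green, red), "fov_y" (degrees; the focal length in pixels is half the picture's height over the tangent of half this angle, whatever the lens; pixels are square), "cx", "cy" (the principal point, pixels), "position" and "attitude" of the camera in the world. Camera axes: x right, y down, z forward; pixel columns grow to the right and rows downward; lengths in m; the calibration is good to about 2 mm. A picture is of the moment at which its call begins. There is no depth.
A pose or a line that the arm cannot do raises r.MotionError and nothing moves.
- ticket.job_done(): hands the job in; it is judged then, once.
Trained networks look in the newest picture that a camera, given by its name, has taken for a name from the list of things; names that differ only in an ending like _2 or _b are one class to them, and where a whole thing is asked for, a point or a joint stands for the part that bears it (a point fixed in the world has none). Each returns a list of dicts, best first, with "conf" (0 to 1); they miss things now and then, are a little off and sometimes report something else, mostly with a low value. They report only what shows in the picture. A call takes as long as a camera call. They do not tell look-alikes from the thing itself.
- models.look_for(camera, thing): "location" ([row, column] in pixels, amid what is visible of it).
- models.regions_of(camera, thing): "pixels" (420x560 bool, what is visible of it) and "location" ([row, column] in pixels, amid what is visible of it).
The state is a dict: "t": time; "joints": joint angles; "qvel": joint speeds; "effort": joint torques, N m; "tcp_pos": TCP position; "tcp_rot": TCP orientation; "ft_force": force on the tool from outside, world axes, zero at the start; "moment": the same for the moment, N m; "finger_gap": opening from 0.0 (shut) to 1.0 (fully open); "grip_force": force on a finger pad.
Only numpy, scipy, OpenCV 4.12 (cv2) and the standard library are available. Lean on these libraries where they do the work, as an engineer would, in place of code of your own. Each camera call takes 0.05 s, during which the arm holds its last target. There are 200 camera calls.

## Working session

There is one attempt and no reset: what is moved stays moved. The work goes in short steps, each a Python script; the robot and the scene stay as the last script left them, time stands still between calls to the robot, and variables do not carry over. Pictures are saved under pics/ and viewed, at most 14 in all, crops included, and the job is handed in when it is done.

```bash
ls; mkdir -p pics; python3 - <<'E'
from station import r,cams,ticket,models
import cv2,numpy as np
print(r.grasp_offset, r.read_state()['tcp_rot'])
for n in ["scene","side","wrist"]:
    c=cams.read_camera(n); cv2.imwrite(f'pics/{n}0.png',c['frame'])
    print(n,c['fov_y'],c['cx'],c['cy'],c['position'],c['attitude'])
E
```

```text
pics
0.0187 [-2.22052882e+00 -2.22045963e+00  2.16897571e-03]
scene 57.270661077027256 279.0222078019453 209.13120925528588 [1.11371855 0.3106419  0.84119914] [-1.40550556 -2.18877904  0.88089821]
side 49.7506701309203 290.90176554932003 216.49288689137134 [-0.21593123  1.04274206  1.01102108] [-0.81789482  2.44509886 -1.26778256]
wrist 69.56770989617496 278.27117987145385 203.49861585788614 [0.62495433 0.07403419 0.37277989] [ 2.84822117e+00  1.59783067e-03 -3.14724741e-03]
```

View pics/scene0.png

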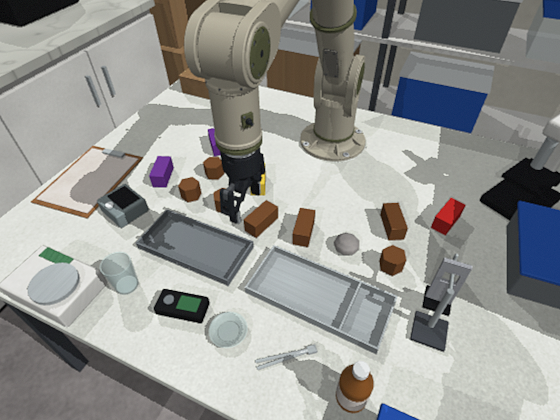

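View pics/side0.png

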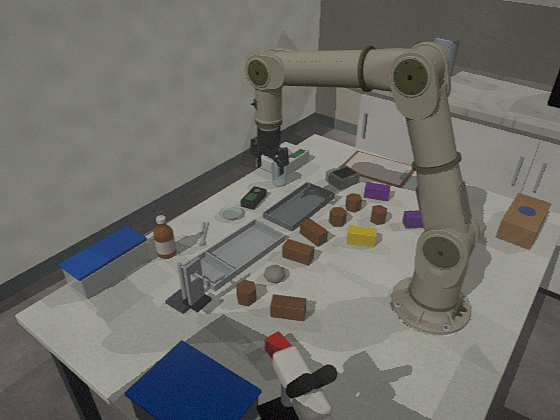

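View pics/wrist0.png

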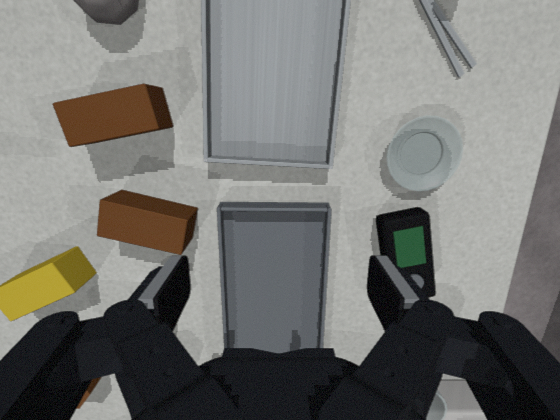

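```bash
cat > lib.py <<'E'
from station import r,cams,ticket,models
import cv2,numpy as np
from scipy.spatial.transform import Rotation as R
from scipy.optimize import minimize
from scipy.spatial import ConvexHull
def snap(n):
    c=cams.read_camera(n); c['R']=R.from_rotvec(c['attitude']).as_matrix()
    c['f']=210/np.tan(np.radians(c['fov_y'])/2); return c
def proj(c,P):
    q=(np.atleast_2d(P)-c['position'])@c['R']
    return np.c_[c['cx']+c['f']*q[:,0]/q[:,2], c['cy']+c['f']*q[:,1]/q[:,2]]
def unproj(c,row,col,z):
    d=c['R']@np.array([(col-c['cx'])/c['f'],(row-c['cy'])/c['f'],1]); p=np.array(c['position'])
    return (p+d*(z-p[2])/d[2])[:2]
def box(x,y,z0,z1,cx=0,cy=0): return np.array([[cx+sx*x/2,cy+sy*y/2,z] for sx in(-1,1) for sy in(-1,1) for z in(z0,z1)])
BLOCK=[box(.1,.046,0,.05)]
a=np.radians(30+60*np.arange(6)); h=.028/np.cos(np.pi/6)
HEX=[np.array([[h*np.cos(t),h*np.sin(t),z] for t in a for z in(0,.05)])]
TRAY=[box(.15,.34,0,.025)]; BIN=[box(.14,.29,0,.025)]
def brown(c):
    H=cv2.cvtColor(c['frame'],cv2.COLOR_BGR2HSV).astype(int)
    m=((H[...,0]>=3)&(H[...,0]<=14)&(H[...,1]>110)&(H[...,2]>25)).astype(np.uint8)
    return cv2.morphologyEx(m,cv2.MORPH_OPEN,np.ones((3,3),np.uint8))
def comps(c,minarea=120):
    n,l,s,ce=cv2.connectedComponentsWithStats(brown(c))
    return [(l==i,ce[i],s[i]) for i in range(1,n) if s[i][4]>minarea]
def render(c,parts,p,z=0):
    m=np.zeros((420,560),np.uint8); cs,sn=np.cos(p[2]),np.sin(p[2])
    for V in parts:
        W=V@np.array([[cs,sn,0],[-sn,cs,0],[0,0,1]])+[p[0],p[1],z]
        u=proj(c,W); u=u[ConvexHull(u).vertices]
        cv2.fillConvexPoly(m,np.round(u*16).astype(np.int32),1,shift=4)
    return m>0
def fit(obs,parts,xy,yaws=None,z=0):
    """obs: list of (cam,mask). returns pose, iou"""
    def cost(p):
        s=0
        for c,m in obs:
            k=render(c,parts,p,z); s-= (k&m).sum()/max(1,(k|m).sum())
        return s/len(obs)
    best=None
    for y in (np.arange(0,np.pi,np.pi/6) if yaws is None else yaws):
        p0=np.array([*xy,y]); S=np.vstack([p0,p0+[.015,0,0],p0+[0,.015,0],p0+[0,0,.2]])
        o=minimize(cost,p0,method='Nelder-Mead',options=dict(initial_simplex=S,xatol=2e-4,fatol=1e-4))
        if best is None or o.fun<best.fun: best=o
    return best.x,-best.fun
def down(yaw):  # tool pointing down, tool y (closing line) along angle yaw in world
    y=np.array([np.cos(yaw),np.sin(yaw),0]); zz=np.array([0,0,-1.]); return R.from_matrix(np.c_[np.cross(y,zz),y,zz]).as_rotvec()
E
cat > m1.py <<'E'
from lib import *
import sys
def see(c,tag):
    for m,ce,s in comps(c):
        edge=s[0]<=1 or s[1]<=1 or s[0]+s[2]>=559 or s[1]+s[3]>=419
        xy=unproj(c,ce[1],ce[0],.025)
        if not(.3<xy[0]<.9 and abs(xy[1])<.5): continue
        b=fit([(c,m)],BLOCK,xy); h=fit([(c,m)],HEX,xy,[0,.5])
        print(tag,np.round(ce[::-1]),s[4],'EDGE' if edge else '','B',np.round(b[0],3),round(b[1],2),'H',np.round(h[0],3),round(h[1],2))
if __name__=='__main__':
    for n in ['scene','side']:
        see(snap(n),n)
    for x,y in [(.5,.15),(.5,-.25)]:
        r.reach([x,y,.30],down(0)); c=snap('wrist'); cv2.imwrite(f'pics/w{y}.png',c['frame']); see(c,f'w{y}')
    c=snap('scene'); d=snap('side')
    for t,M,z in [('tray',TRAY,0),('bin',BIN,0),('stand',None,0),('marker',None,.1)]:
        o=[]
        for n,cc in (('scene',c),('side',d)):
            g=models.regions_of(n,t)
            if g:
                g=g[0]; o.append((cc,g['pixels'])); xy=unproj(cc,*g['location'],z); print(t,n,g['conf'],np.round(g['location']),g['pixels'].sum(),xy.round(3))
                np.save(f'{t}_{n}.npy',g['pixels'])
                if M: print('  ',fit(o[-1:],M,xy,[0,.3,-.3]))
        if M: print(' both',fit(o,M,xy,[0,.3,-.3]))
    print(r.read_state()['t'])
E
python3 m1.py
```

```text
scene [168. 213.] 349  B [ 0.333 -0.295  0.771] 0.62 H [ 0.331 -0.294  0.104] 0.86
scene [189. 189.] 402  B [ 0.435 -0.318  0.585] 0.62 H [ 0.45  -0.307  0.178] 0.87
scene [218. 261.] 747  B [ 0.464 -0.053 -0.19 ] 0.87 H [ 0.482 -0.056  0.689] 0.62
scene [221. 393.] 709  B [0.319 0.292 0.381] 0.85 H [ 0.334  0.298 -0.248] 0.67
scene [227. 303.] 614  B [0.441 0.068 0.259] 0.86 H [0.448 0.069 0.969] 0.66
scene [260. 392.] 573  B [0.45  0.323 3.256] 0.58 H [0.457 0.322 0.559] 0.87
scene [387. 358.] 482  B [0.834 0.347 0.347] 0.36 H [0.789 0.329 0.601] 0.47
side [227. 313.] 150  B [ 0.487 -0.077  2.372] 0.32 H [ 0.482 -0.069  0.092] 0.4
side [247. 299.] 168  B [0.466 0.05  2.812] 0.28 H [0.458 0.031 0.197] 0.32
side [287. 245.] 158  B [0.509 0.272 2.302] 0.29 H [0.485 0.289 0.726] 0.35
w0.15 [ 31. 245.] 1701  B [0.457 0.353 1.537] 0.7 H [0.458 0.322 0.864] 0.76
w0.15 [ 55. 142.] 2626  B [0.321 0.292 0.43 ] 0.65 H [0.323 0.298 0.509] 0.52
w0.15 [214. 243.] 1895  B [0.447 0.071 3.35 ] 0.74 H [0.43  0.069 0.029] 0.53
w0.15 [286. 259.] 1546  B [ 0.467 -0.058  2.818] 0.63 H [ 0.475 -0.064  0.
[... 626 characters left out ...]
.6209278 ,  0.18384231, -0.0475683 ]), np.float64(0.9029345372460497))
 both (array([ 0.62138525,  0.18677021, -0.05730009]), np.float64(0.9399644557581376))
bin scene 0.94 [243. 199.] 4921 [ 0.602 -0.178]
   (array([ 0.61809513, -0.17923198, -0.00462278]), np.float64(0.9771598808341608))
bin side 0.65 [205. 295.] 1726 [ 0.638 -0.18 ]
   (array([ 0.61904191, -0.17759095,  0.0080738 ]), np.float64(0.9112519809825673))
 both (array([ 0.6174131 , -0.18185519,  0.00185366]), np.float64(0.937474361806191))
stand scene 0.81 [326. 436.] 1404 [0.581 0.459]
stand side 0.73 [294. 181.] 456 [0.63 0.43]
marker scene 0.77 [282. 446.] 1359 [0.529 0.445]
marker side 0.62 [285. 195.] 909 [0.539 0.443]
3.225
```

```bash
python3 - <<'E'
import cv2,numpy as np
s=cv2.imread('pics/scene0.png')[230:370,385:485]; s=cv2.resize(s,None,fx=3,fy=3,interpolation=2)
w=cv2.imread('pics/w0.15.png'); d=cv2.imread('pics/side0.png')[235:325,150:260]; d=cv2.resize(d,None,fx=3,fy=3,interpolation=2)
print(s.shape,w.shape,d.shape)
C=np.zeros((600,800,3),np.uint8); C[:420,:300]=s; C[:270,310:640]=d
w2=cv2.resize(w,None,fx=.75,fy=.75,interpolation=cv2.INTER_AREA); C[285:600,310:730]=w2
cv2.imwrite('pics/comb1.png',C)
H=cv2.cvtColor(cv2.imread('pics/side0.png'),cv2.COLOR_BGR2HSV)
for q in [(232,313),(240,318),(251,298),(258,300),(307,289),(313,285),(301,285),(330,430)]: print(q,H[q])
H=cv2.cvtColor(w,cv2.COLOR_BGR2HSV)
for q in [(55,142),(40,120),(70,150),(75,140),(214,243),(225,240),(200,230)]: print(q,H[q])
E
```

```text
(420, 300, 3) (420, 560, 3) (270, 330, 3)
(232, 313) [ 14 122  96]
(240, 318) [11 88 81]
(251, 298) [ 12 119 114]
(258, 300) [ 11 108  87]
(307, 289) [ 12 114 103]
(313, 285) [ 12 117  83]
(301, 285) [ 12 106  89]
(330, 430) [ 20  38 135]
(55, 142) [ 12 157  94]
(40, 120) [ 15   4 137]
(70, 150) [ 12 165  93]
(75, 140) [ 13 156  93]
(214, 243) [ 13 161  92]
(225, 240) [ 11 152  94]
(200, 230) [ 14 165  65]
```

View pics/comb1.png

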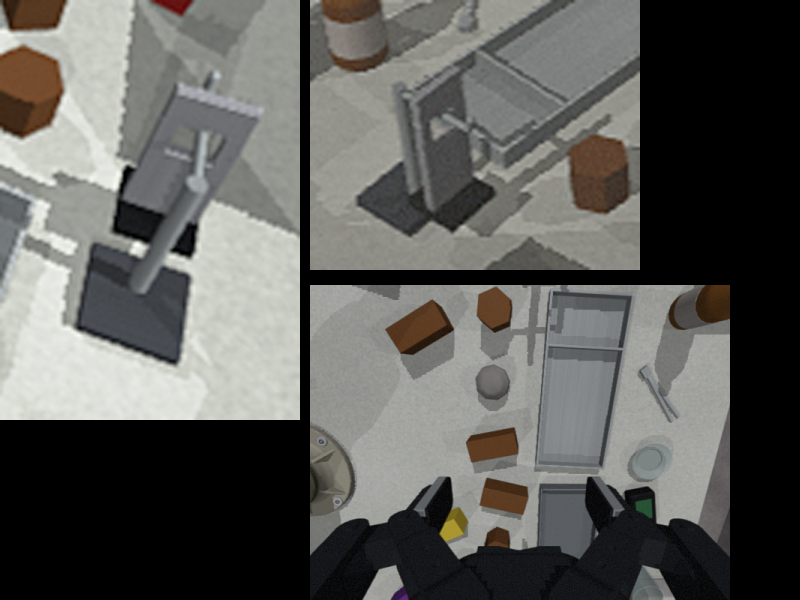

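```bash
sed -i "s/H\[...,0\]<=14)&(H\[...,1\]>110)&(H\[...,2\]>25)/H[...,0]<=18)\&(H[...,1]>70)\&(H[...,2]>12)/" lib.py
cat > pp.py <<'E'
from lib import *
TR=np.array([.6215,.1862,-.054]); BN=np.array([.618,-.1803,0.0])
def loc(T,x,y): c,s=np.cos(T[2]),np.sin(T[2]); return T[:2]+[c*x-s*y,s*x+c*y]
def best_yaw(xy,z,yaws):
    q0=np.array(r.read_state()['joints']); o=[]
    for y in yaws:
        for k in(0,np.pi):
            q=r.solve_ik([*xy,z],down(y+k))
            if q is not None: o.append((np.abs(np.array(q)-q0).max(),y+k))
    return min(o)[1]
def look(kind,xy,yaw=0,z=.27):
    r.reach([*xy,z],down(best_yaw(xy,z,[yaw]))); c=snap('wrist')
    M=BLOCK if kind=='B' else HEX; L=[]
    for m,ce,s in comps(c,400):
        p=unproj(c,ce[1],ce[0],.03); L.append((np.hypot(*(p-xy)),tuple(p),m))
    if not L: return None,0,c
    d,p,m=min(L,key=lambda t:t[0])
    f,i=fit([(c,m)],M,p,None if kind=='B' else [0,.5])
    print(kind,'fit',f.round(3),'iou',round(i,2),'off',round(d,3)); return f,i,c
ZT=.022
def pick(kind,xy,f=None):
    if f is None:
        f,i,c=look(kind,xy)
        if f is None or i<.78:
            cv2.imwrite('pics/bad.png',c['frame']); raise SystemExit('poor fit')
    yaws=[f[2]+np.pi/2] if kind=='B' else [f[2]+k*np.pi/3 for k in range(3)]
    y=best_yaw(f[:2],.11,yaws)
    r.command_gripper(.82 if kind=='B' else 1.0)
    r.reach([*f[:2],.11],down(y)); r.move_linear([*f[:2],ZT],v=.12)
    r.command_gripper(0,f_grip=70); r.move_linear([*f[:2],.12],v=.12)
    s=r.read_state(); print('gap mm',round(s['finger_gap']*85,1),'F',round(float(np.max(s['grip_force'])),1),'t',round(s['t'],1)); return s['finger_gap']*85
def place(kind,xy,yaw,floor):
    y=best_yaw(xy,.12,[yaw]); r.reach([*xy,.12],down(y))
    g=r.read_state()['finger_gap']*85; print('gap at place',round(g,1))
    r.move_linear([*xy,ZT+floor+.002],v=.1); r.command_gripper(.78 if kind=='B' else .9)
    r.move_linear([*xy,.13],v=.2); s=r.read_state(); print('t',round(s['t'],1)); return g
def hexslot(i): return loc(BN,[-.022,.022][i%2],-.099+.066*i),BN[2]
def blkslot(i): return loc(TR,0,[-.125,-.045,.035][i]),TR[2]+np.pi/2
def move(kind,xy,slot):
    g=pick(kind,np.array(xy)); lo,hi=(40,52) if kind=='B' else (50,62)
    if not lo<g<hi: raise SystemExit('grasp odd')
    p,y=hexslot(slot) if kind=='H' else blkslot(slot)
    g=place(kind,p,y,.005 if kind=='H' else .004)
    if not lo<g<hi: raise SystemExit('lost it?')
E
python3 - <<'E'
from pp import *
move('H',(.449,-.188),2)
c=snap('scene'); cv2.imwrite('pics/a1.png',c['frame'])
for m,ce,s in comps(c): print(ce[::-1].round(),unproj(c,ce[1],ce[0],.03).round(3),s[4])
E
```

```text
H fit [ 0.447 -0.188  0.087] iou 0.93 off 0.001
gap mm 0.1 F 0.0 t 7.2grasp odd
```

```bash
python3 - <<'E'
from pp import *
s=r.read_state(); print(s['tcp_pos'],s['tcp_rot'],s['ft_force'])
c=snap('wrist'); cv2.imwrite('pics/a1.png',c['frame'])
f,i,c=look('H',np.array([.449,-.188]))
E
```

```text
[ 0.44675003 -0.18753841  0.11921075] [-2.12247604e+00 -2.31462511e+00  8.76541656e-04] [ 0.89163436  0.20391474 -0.37690236]
H fit [ 0.448 -0.187  0.118] iou 0.93 off 0.002
```

View pics/a1.png

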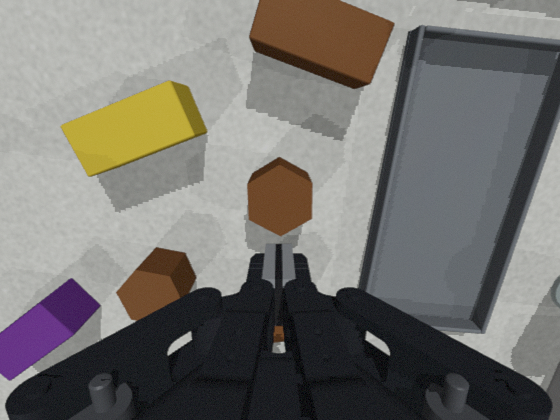

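```bash
sed -i "s/r.command_gripper(0,f_grip=70); r.move/r.command_gripper(0,f_grip=70); print('closed',round(r.read_state()['finger_gap']*85,1),r.read_state()['grip_force'],r.read_state()['tcp_pos'][2].round(4)); r.move/" pp.py
python3 - <<'E'
from pp import *
import pp
c=snap('wrist'); print(proj(c,[[.447,-.188,.05],[*r.read_state()['tcp_pos']]]))
g=pick('H',None,np.array([.4475,-.1875,.1]))
E
```

```text
[[277.40925119 170.1355401 ]
 [277.77631946 231.37058599]]
closed -0.1 0.0 0.022
gap mm -0.2 F 0.0 t 12.1
```

```bash
python3 - <<'E'
from pp import *
r.command_gripper(1.0); r.move_linear([.4475,-.1875,.022],v=.12)
c=snap('wrist'); s=snap('scene'); 
d=snap('side'); 
print(s['frame'].shape, proj(s,[.4475,-.1875,.022]),proj(d,[.4475,-.1875,.022]), r.read_state()['ft_force'], r.read_state()['tcp_pos'])
C=np.zeros((600,800,3),np.uint8)
C[:420,:560]=c['frame']
u=proj(s,[.4475,-.1875,.022])[0].astype(int); v=proj(d,[.4475,-.1875,.022])[0].astype(int)
C[:,560:]=0
C[420:600,:240]=cv2.resize(s['frame'][u[1]-30:u[1]+30,u[0]-40:u[0]+40],(240,180),interpolation=2)
C[360:600,480:800]=cv2.resize(d['frame'][v[1]-30:v[1]+30,v[0]-40:v[0]+40],(320,240),interpolation=2)
cv2.imwrite('pics/a2.png',C)
E
```

```text
(420, 560, 3) [[223.84950206 200.87356034]] [[337.33155253 217.08441228]] [-0.11921538 -0.03345037  0.68321649] [ 0.4481725  -0.18772597  0.0228115 ]
```

View pics/a2.png

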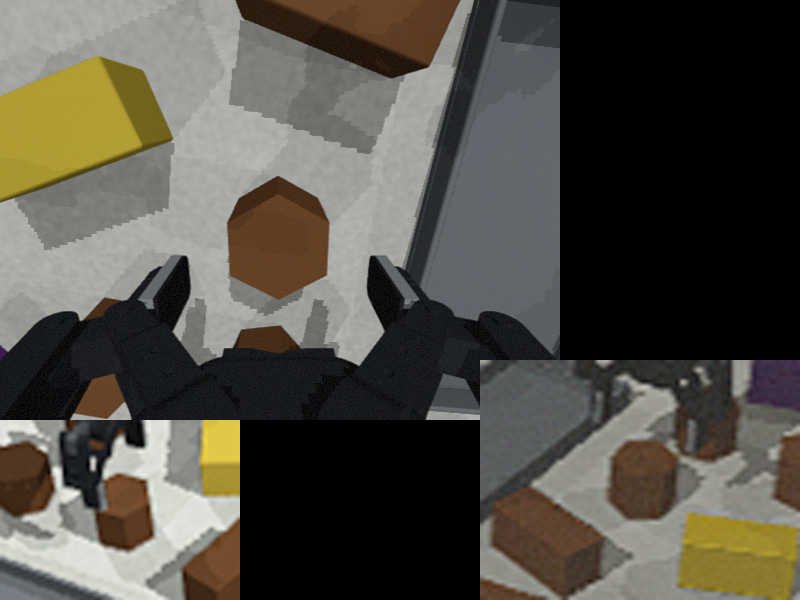

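```bash
python3 - <<'E'
from pp import *
s=snap('scene'); d=snap('side')
def ray(c,u,v):
    q=c['R']@np.array([(u-c['cx'])/c['f'],(v-c['cy'])/c['f'],1]); return np.array(c['position']),q/np.linalg.norm(q)
def tri(a,b):
    A=np.zeros((3,3));B=np.zeros(3)
    for p,q in(a,b):
        P=np.eye(3)-np.outer(q,q);A+=P;B+=P@p
    return np.linalg.solve(A,B)
print(tri(ray(s,216.2,199.2),ray(d,327.3,200.8)))
for p in [[.49,-.1875,.035],[.405,-.1875,.035]]: print(proj(s,p),proj(d,p))
C=np.zeros((600,800,3),np.uint8)
a=cv2.resize(s['frame'][130:230,170:270],(400,400),interpolation=2);b=cv2.resize(d['frame'][150:250,290:390],(400,400),interpolation=2)
C[:400,:400]=a;C[:400,400:]=b;cv2.imwrite('pics/a3.png',C)
print(r.read_state()['joints'],r.read_state()['tcp_pos'],r.read_state()['tcp_rot'])
E
```

```text
[ 0.49385929 -0.17953798  0.07805918]
[[215.92084145 207.18132629]] [[328.03399002 210.26478177]]
[[230.45854779 188.84438281]] [[347.41841975 218.35868894]]
[ 0.12335205  0.24835688  0.23586819  1.96325217 -0.07157927  0.93665223
  0.49457317] [ 0.44795277 -0.18764068  0.02259139] [2.10702200e+00 2.32888239e+00 9.30949652e-04]
```

View pics/a3.png

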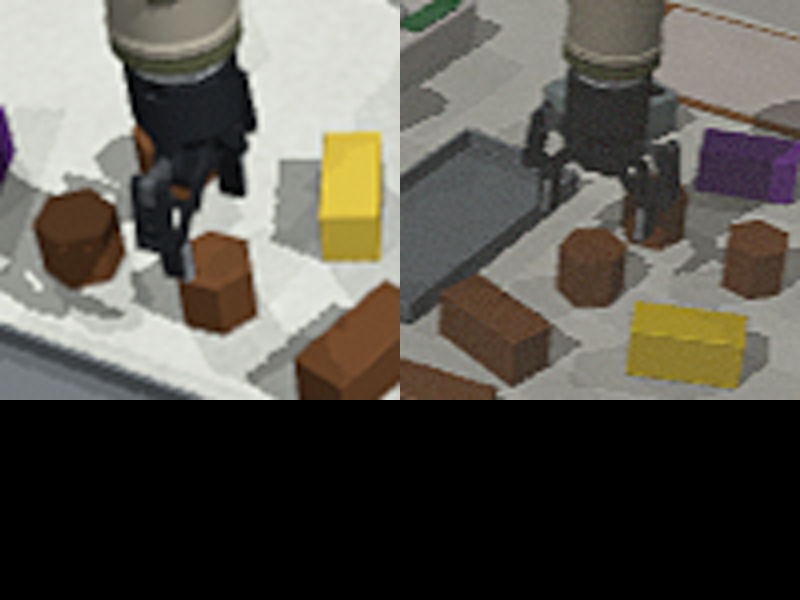

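```bash
python3 - <<'E'
from pp import *
for z in [.005,-.01,-.021]:
    r.move_linear([.4475,-.1875,z],v=.08); s=r.read_state(); print(s['tcp_pos'].round(4),s['ft_force'].round(1))
c=snap('wrist')
s=snap('scene');d=snap('side')
r.command_gripper(0,f_grip=70); s2=r.read_state(); print(s2['finger_gap']*85,s2['grip_force'])
C=np.zeros((600,800,3),np.uint8)
C[:400,:400]=cv2.resize(s['frame'][130:230,170:270],(400,400),interpolation=2);C[:400,400:]=cv2.resize(d['frame'][150:250,290:390],(400,400),interpolation=2);cv2.imwrite('pics/a4.png',C)
E
```

```text
[ 0.447  -0.1874  0.0046] [ 0.7 -0.4 -0.4]
[ 0.4471 -0.1874 -0.0102] [-0.5 -0.3  0.5]
[ 0.4471 -0.1874 -0.0212] [-0.2 -0.7 -0.2]
54.817568559294926 74.84716415405273
```

View pics/a4.png

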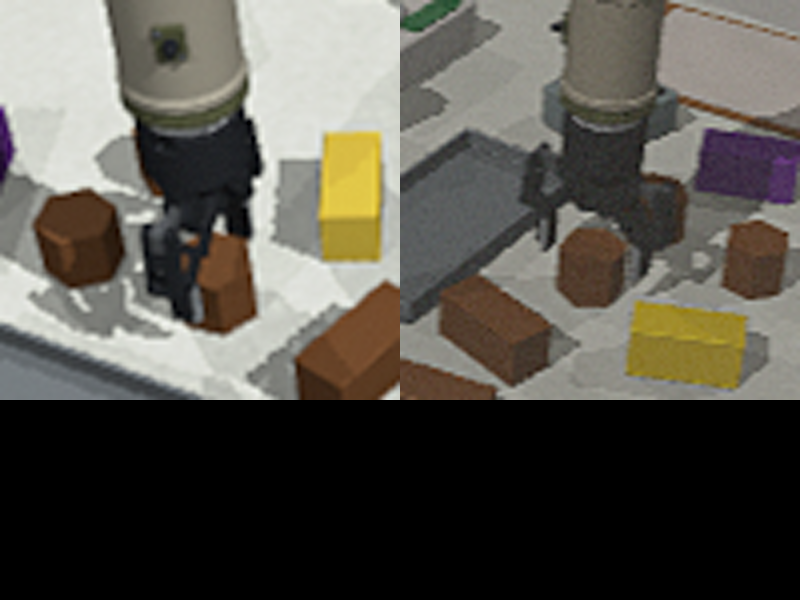

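```bash
python3 - <<'E'
from pp import *
r.move_linear([.4475,-.1875,.06],v=.12); s=r.read_state(); print(s['finger_gap']*85,s['grip_force'],s['ft_force'].round(1),s['moment'].round(2))
c=snap('wrist'); d=snap('side')
m=max(comps(c),key=lambda t:-abs(t[1][0]-278)-abs(t[1][1]-240))
print(m[1],m[2])
C=np.zeros((420,800,3),np.uint8); C[:,:560]=c['frame']; C[:240,560:]=cv2.resize(d['frame'][140:240,290:390],(240,240),interpolation=2)
cv2.imwrite('pics/a5.png',C)
E
```

```text
55.09089861973041 74.07352924346924 [-0.1 -0.3 -2.6] [-0.05  0.05  0.01]
[277.71805777 276.73666489] [  210   193   137   161 16929]
```

View pics/a5.png

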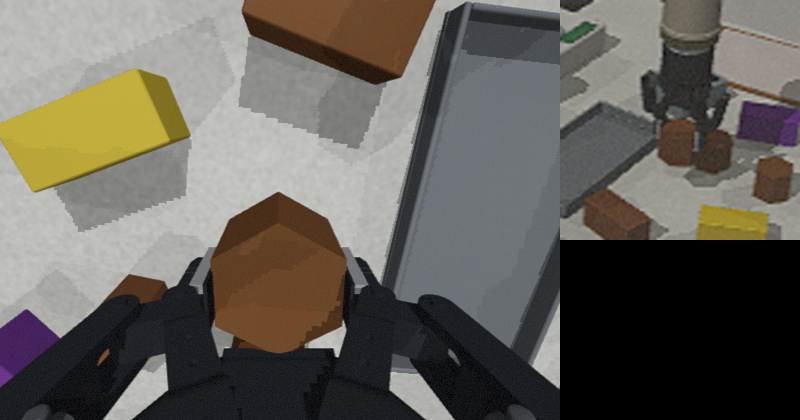

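```bash
sed -i "s/ZT=.022/ZT=-.021/; s/,\.12\]/,.08]/g; s/,\.11\]/,.07]/g; s/,\.13\]/,.09]/g; s/xy,\.12,/xy,.08,/; s/\[:2\],\.11,/[:2],.07,/; s/z=\.27/z=.23/" pp.py; grep -n "\.08\|\.07\|\.09\]" pp.py
python3 - <<'E'
from pp import *
p,y=hexslot(2); place('H',p,y,.005)
move('H',(.448,-.308),1)
move('H',(.331,-.295),0)
E
```

```text
27:    y=best_yaw(f[:2],.07,yaws)
29:    r.reach([*f[:2],.07],down(y)); r.move_linear([*f[:2],ZT],v=.12)
30:    r.command_gripper(0,f_grip=70); print('closed',round(r.read_state()['finger_gap']*85,1),r.read_state()['grip_force'],r.read_state()['tcp_pos'][2].round(4)); r.move_linear([*f[:2],.08],v=.12)
33:    y=best_yaw(xy,.08,[yaw]); r.reach([*xy,.08],down(y))
36:    r.move_linear([*xy,.09],v=.2); s=r.read_state(); print('t',round(s['t'],1)); return g
gap at place 54.8
t 19.3
H fit [ 0.449 -0.308 -0.366] iou 0.94 off 0.001
closed 55.0 72.84339481964707 -0.0197
gap mm 55.1 F 73.1 t 23.6
gap at place 55.1
t 26.6
H fit [ 0.332 -0.295  0.394] iou 0.94 off 0.001
closed 54.6 74.62335348129272 -0.0201
gap mm 54.9 F 74.1 t 31.2
gap at place 54.6
t 34.3
```

Going well; now the blocks and the last hexagon, then a picture.

```bash
python3 - <<'E'
from pp import *
move('B',(.464,-.053),0)
move('B',(.441,.068),1)
move('H',(.457,.322),3)
move('B',(.319,.292),2)
r.reach([.5,-.1,.25],down(0)); c=snap('scene'); cv2.imwrite('pics/b1.png',c['frame'])
E
```

```text
B fit [ 0.466 -0.053 -0.259] iou 0.92 off 0.003
closed 44.5 72.84202337265015 -0.0199
gap mm 44.9 F 71.9 t 39.2
gap at place 44.6
t 42.1
B fit [0.42  0.1   0.191] iou 0.92 off 0.04
closed 44.7 72.40961194038391 -0.0199
gap mm 44.9 F 71.7 t 47.3
gap at place 45.0
t 50.2
H fit [ 0.458  0.322 -0.157] iou 0.93 off 0.001
closed 54.6 75.51640391349792 -0.0199
gap mm 54.8 F 74.5 t 54.7
gap at place 54.7
t 58.4
B fit [0.321 0.293 0.518] iou 0.93 off 0.003
closed 44.8 70.60184240341187 -0.02
gap mm 44.7 F 71.4 t 64.0
gap at place 45.0
t 67.3
```

```bash
ls pics
```

```text
a1.png
a2.png
a3.png
a4.png
a5.png
b1.png
comb1.png
scene0.png
side0.png
w-0.25.png
w0.15.png
wrist0.png
```

```bash
cat > m2.py <<'E'
from pp import *
MK=[box(.06,.06,0,.012),box(.01,.056,.012,.085),box(.01,.012,.085,.12,0,.022),box(.01,.012,.085,.12,0,-.022),box(.01,.056,.12,.153)]
ST=[box(.075,.075,0,.008),box(.012,.012,0,.157),box(.09,.008,.147,.155,-.045),box(.008,.008,.147,.168,-.092)]
if __name__=='__main__':
    q=best_yaw([.5,.33],.26,[0]); r.reach([.5,.33,.26],down(q))
    cs={n:snap(n) for n in('scene','side','wrist')}
    for t,M,z,xy in [('marker',MK,.035,(.535,.445)),('stand',ST,0,(.59,.455))]:
        o=[]
        for n in cs:
            g=models.regions_of(n,t)
            if g:
                print(t,n,round(g[0]['conf'],2),np.round(g[0]['location']),g[0]['pixels'].sum())
                o.append((cs[n],g[0]['pixels'])); f=fit(o[-1:],M,xy,[-.4,0,.4],z); print('   ',f[0].round(4),round(f[1],2))
        f=fit(o,M,xy,[-.4,-.2,0,.2,.4],z); print(t,'all',f[0].round(4),round(f[1],2))
    for m,ce,s in comps(cs['scene']):
        xy=unproj(cs['scene'],ce[1],ce[0],.03); print(ce[::-1].round(),xy.round(3))
    C=np.zeros((600,800,3),np.uint8); C[:420,:560]=cs['wrist']['frame']
    C[180:600,480:800]=cs['scene']['frame'][:,130:450]; cv2.imwrite('pics/b2.png',C)
    print(r.read_state()['t'])
E
python3 m2.py
```

```text
marker scene 0.52 [248. 202.] 2667
    [ 0.535  0.445 -0.4  ] -0.0
marker side 0.73 [289. 196.] 938
    [0.5407 0.4445 0.0883] 0.93
marker wrist 0.92 [ 70. 317.] 3041
    [0.54   0.4441 0.0337] 0.86
marker all [0.5406 0.4442 0.053 ] 0.59
stand scene 0.85 [328. 432.] 1389
    [0.6006 0.4456 0.0469] 0.83
stand side 0.96 [294. 180.] 514
    [ 0.6027  0.4432 -0.0145] 0.55
stand wrist 0.8 [ 70. 356.] 3481
    [0.6018 0.4462 0.0424] 0.73
stand all [0.6007 0.4455 0.0323] 0.69
[ 49. 194.] [-0.381 -0.842]
[ 71. 290.] [-0.365 -0.329]
[208.  61.] [ 0.677 -0.604]
[233. 174.] [ 0.62  -0.245]
[249. 215.] [ 0.62  -0.113]
[271. 275.] [0.617 0.061]
[283. 303.] [0.621 0.141]
[296. 334.] [0.625 0.221]
[386. 355.] [0.801 0.327]
70.8
```

View pics/b2.png

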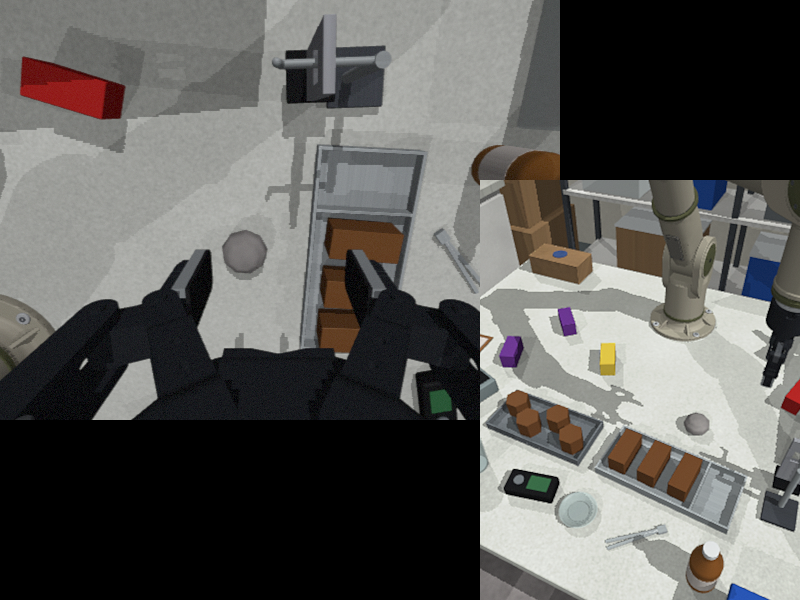

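```bash
cat > mk.py <<'E'
from pp import *
p=np.array([.5405,.4443]); yaw=.045; u=np.array([np.cos(.04),np.sin(.04)])
def st(t):
    s=r.read_state(); print(t,s['tcp_pos'].round(4),'gap',round(s['finger_gap']*85,1),'ft',s['ft_force'].round(1),'m',s['moment'].round(2),'t',round(s['t'],1)); return s
r.command_gripper(.24)
y=best_yaw(p,.24,[yaw]); r.reach([*p,.24],down(y))
r.move_linear([*p,.15],v=.15); st('above')
for z in(.14,.13,.121):
    r.move_linear([*p,z],v=.06); s=st('down')
    if abs(s['ft_force'][2])>6: raise SystemExit('contact')
r.command_gripper(0,f_grip=110); s=st('closed')
if not 7<s['finger_gap']*85<14: raise SystemExit('no grip')
r.move_linear([*p,.140],v=.04); s=st('lift')
c=snap('wrist'); d=snap('side'); C=np.zeros((420,800,3),np.uint8); C[:,:560]=c['frame']; C[:240,560:]=cv2.resize(d['frame'][230:330,140:240],(240,240),interpolation=2); cv2.imwrite('pics/k1.png',C)
E
python3 mk.py
```

```text
above [0.5411 0.4442 0.1515] gap 20.1 ft [0.8 0.8 0.1] m [-0.03 -0.   -0.02] t 72.6
down [0.5404 0.4442 0.1398] gap 20.3 ft [ 0.2  0.4 -0.4] m [0.05 0.04 0.02] t 72.9
down [0.5403 0.444  0.1292] gap 20.4 ft [0.9 0.3 0.1] m [ 0.03 -0.01 -0.04] t 73.2
down [0.5403 0.444  0.1203] gap 20.2 ft [-0.2  0.3 -0.2] m [ 0.03  0.   -0.03] t 73.5
closed [0.5405 0.4444 0.1212] gap 7.8 ft [-1.3 -0.7  0.1] m [-0.05  0.1   0.05] t 73.8
lift [0.5405 0.4443 0.14  ] gap 8.3 ft [-0.2 -0.3 -3. ] m [-0.01 -0.03  0.01] t 74.4
```

View pics/k1.png

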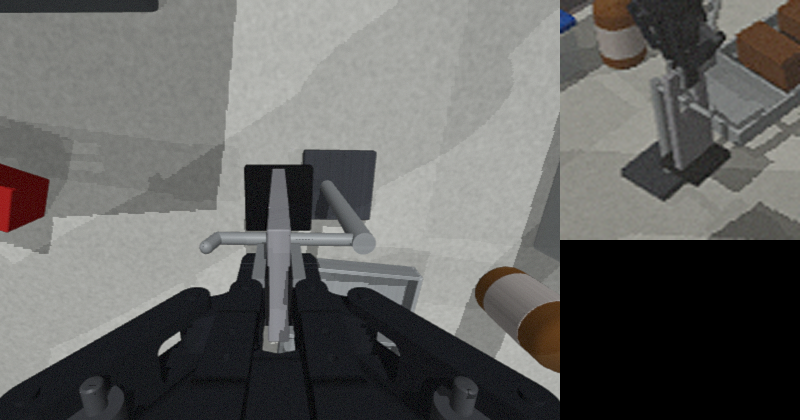

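```bash
cat > mk2.py <<'E'
from pp import *
p=np.array([.5405,.4443]); u=np.array([np.cos(.04),np.sin(.04)])
def st(t):
    s=r.read_state(); print(t,s['tcp_pos'].round(4),'gap',round(s['finger_gap']*85,1),'ft',s['ft_force'].round(1),'t',round(s['t'],1)); return s
for k in(.03,.06,.115):
    q=p-k*u; r.move_linear([*q,.140],v=.08); s=st('out')
    if np.hypot(*s['ft_force'][:2])>6 or not -4.5<s['ft_force'][2]<-1.5: raise SystemExit('check')
r.move_linear([*q,.165],v=.1); s=st('up')
b=loc(TR,0,.1225); R0=R.from_rotvec(s['tcp_rot'])
y=best_yaw(b,.165,[TR[2]]); r.move_linear([*b,.165],attitude=down(y),v=.12); s=st('over bay')
if s['ft_force'][2]>-1.5: raise SystemExit('lost')
r.move_linear([*b,.105],v=.08); c=snap('wrist'); d=snap('side'); st('low')
C=np.zeros((420,800,3),np.uint8); C[:,:560]=c['frame']; C[:240,560:]=cv2.resize(d['frame'][190:290,170:270],(240,240),interpolation=2); cv2.imwrite('pics/k2.png',C)
E
python3 mk2.py
```

```text
out [0.511  0.4428 0.1401] gap 8.1 ft [ 0.3  0.7 -3. ] t 75.0
out [0.4811 0.4417 0.1402] gap 8.0 ft [ 0.1  0.8 -2.3] t 75.6
out [0.4264 0.4394 0.14  ] gap 7.9 ft [ 0.6 -0.8 -3.2] t 76.4
up [0.426  0.4401 0.1655] gap 8.3 ft [-0.9  0.4 -3.2] t 76.8
over bay [0.6276 0.3091 0.1652] gap 8.1 ft [-0.3 -0.3 -1.6] t 79.0
low [0.6285 0.3089 0.1059] gap 8.3 ft [ 0.1  0.2 -2.1] t 80.0
```

View pics/k2.png

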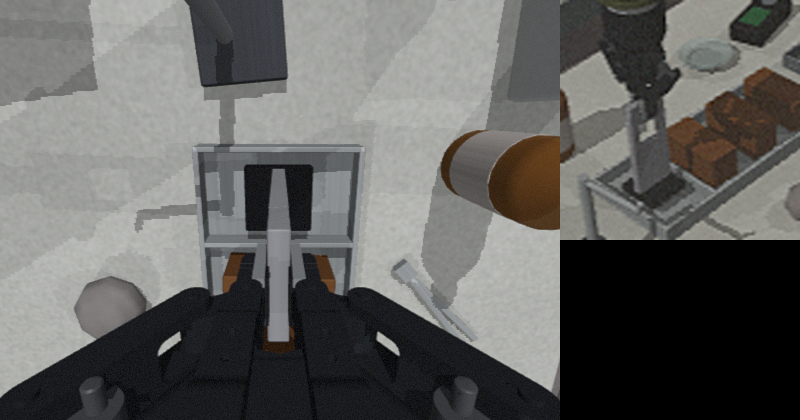

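```bash
python3 - <<'E'
from pp import *
from m2 import MK
b=loc(TR,0,.1225); f0=-3
for z in np.arange(.102,.0845,-.0015):
    r.move_linear([*b,z],v=.03); s=r.read_state()
    if s['ft_force'][2]>3: break
print(s['tcp_pos'].round(4),s['ft_force'].round(1))
r.command_gripper(.24); r.dwell(.3); r.move_linear([*b,.2],v=.1)
r.reach([.55,.1,.28],down(best_yaw([.55,.1],.28,[0]))); r.dwell(.5)
cs={n:snap(n) for n in('scene','side','wrist')}
for n in cs:
    g=models.regions_of(n,'marker')
    if g: f=fit([(cs[n],g[0]['pixels'])],MK,b,[-.06],.004); print(n,round(g[0]['conf'],2),f[0].round(3),round(f[1],2))
c=cs['scene']
for m,ce,s in comps(c):
    xy=unproj(c,ce[1],ce[0],.035)
    if .4<xy[0]<.72 and abs(xy[1])<.4: print(xy.round(3))
C=np.zeros((420,800,3),np.uint8); C[:,:560]=cs['wrist']['frame']; C[:240,560:]=cv2.resize(c['frame'][220:360,300:440],(240,240),interpolation=2)
C[240:420,560:800]=cv2.resize(c['frame'][190:310,110:270],(240,180)); cv2.imwrite('pics/k3.png',C); print(r.read_state()['t'],b)
E
```

```text
[0.6284 0.309  0.0903] [-1.7 -1.6  6.5]
scene 0.64 [ 0.628  0.31  -0.034] 0.9
side 0.75 [0.629 0.31  0.044] 0.9
wrist 0.91 [ 0.628  0.31  -0.078] 0.98
[ 0.623 -0.242]
[ 0.623 -0.11 ]
[0.62  0.063]
[0.624 0.142]
[0.628 0.222]
86.05 [0.62811179 0.30852144]
```

View pics/k3.png

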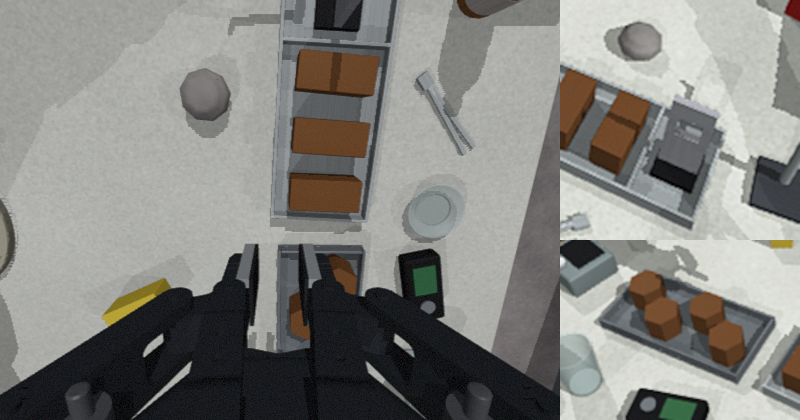

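```bash
python3 -c "
from station import ticket
print(ticket.job_done())"
```

```text
the job is handed in; nothing more can be done
None
```

I handed the job in at about 86 s. The last pictures show three blocks flat in the long tray's large compartment, four hexagonal pieces flat in the grey tray, the marker upright in the end bay, and the pebble, meter, tweezers and dish untouched; no verdict was returned.

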